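Push a crusher liner plate out over the shelf end for calipering

ROBOT

A 6-joint arm with a two-finger parallel gripper is mounted at the origin on the work surface. World frame = base frame: x ahead of the robot, y to its left, z up, the work surface at z = 0. Lengths are in m, angles in rad, forces in N, time in s.
With the tool pointing down it reaches from about 0.425 to 0.95 m from the base axis. Payload 3.5 kg.
Tool frame: the origin (TCP) lies on the centre line of the jaws, within the pads' length; the fingertips stand 11 mm ahead of it and the grasp point (between the pads) lies 8 mm behind it; x points along the fingers, y is the direction in which the jaws open and shut, and the axes are right-handed (so a half turn about x gives the same grasp; the last joint's range is limited). The gripper opens to 85 mm and grips with 20 to 120 N. Pads are 22 mm wide; open, the fingers measure 114 mm over their backs; the gripper's body (76 mm by 85 mm) begins 54 mm behind the grasp point. The pads swing forward as they close: fully open they stand 13 mm farther back than shut.
Start: joints at [1.167, 0.286, 1.577, -0, 1.279, -0.15], TCP at [0.169, 0.653, 0.242] pointing down, gripper open.
Joint ranges: [-2.77, 2.77], [-0.9, 2.22], [0.21, 2.48], [-1.53, 4.67], [0.24, 2.81], [-2.84, 2.84]. Speed limits (rad/s): [2.79, 2.79, 3.14, 3.14, 3.14, 3.14].

INTERFACE

Orientations are given as a unit quaternion [x, y, z, w].
In Python, from plant import ctrl gives the robot as it stands. The module is installed in compiled form; this text tells all that it offers.
- The arm moves only by the tool drive_tool, never from a script. Its argument "series" is a list of rows, each a list of 2 entries, a list of its own where there are three numbers: the shift along the tool's x, y, z in units of 50 mm (1.0 is 50 mm), then the turn, a rotation vector about the tool's x, y, z in degrees. A call has 1 to 5 rows; each row shifts and turns the pose as measured when the row begins, along the tool's axes as they then stand; what a row does not reach is not made up. A row lasts 1/10 s, in which the tool goes at most 50 mm and 8.59 degrees, less where a joint would pass 70% of its speed; a pose out of reach is approached as far as the arm can. A call is refused whole if a number of a shift passes 1 or a number of a turn 8.59, either way. A call with a gripper value outside its range is refused whole. "grip" is the gripper's target within -1 to 1 (fully open at 1, half-way at 0, shut at -1), set as the call begins (left out, the last holds). The fingers move at their own pace and stop on an object; "newtons" is the grip in N (left out, the last holds). Time passes only in rows, so rows that do not move let the fingers close. It gives the time, the measured TCP pose, the force and the opening at its end, in the units of the state.
- ctrl.get_state(): the state, without advancing time (a new reading comes with each control period).
- ctrl.read_camera(name): name is "scene" or "top"; returns a dict with "img" (480x640x3 uint8, red, green, blue), "camera_matrix" (3x3 intrinsics, pixels), "k1" (the pictures are not rectified: a ray, as slopes to the right and down, at radius r is drawn at 1 + k1 r^2 times it, then the intrinsics apply), "R" (3x3) and "t" (3): a world point X has camera coordinates R X + t. Camera axes: x right, y down, z forward; pixel columns grow to the right and rows downward; lengths in m; the calibration is good to about 2 mm. A picture is of the moment at which its call begins. There is no depth.
- ctrl.sign_off(): hands the job in, once; it reports no verdict.
The state is a dict: "time": time; "qpos": joint angles; "dq": joint speeds; "joint_efforts": joint torques, N m; "eef_pos": TCP position; "tcp_rot": TCP orientation; "contact_force": force on the tool from outside, world axes, zero at the start; "wrist_torque": the same for the moment, N m; "opening": opening from 0.0 (shut) to 1.0 (fully open).
Only numpy, scipy, OpenCV 4.12 (cv2) and the standard library are available. Lean on these libraries where they do the work, as an engineer would, in place of code of your own. Each camera call takes 0.05 s, during which the arm holds its last target.

TASK

The worn steel liner plate has to be measured at its end: using fingertips only, push it back snug and square against the blue shelf's upstand and along the shelf until its end sticks out about 5 cm past the shelf end on the side where the caliper lies. It must stay lying flat on the shelf: do not pick it up or let it tip off, and leave the caliper, brush, jar and sieve where they are.

Things in the scene. Friction and masses are not known exactly. Their poses are not given: they have to be found in the camera images.
- ledge: Blue steel riser shelf bolted to the bench. Origin at the centre of its underside, on the bench; x to the far side, y along its length, z up. Flat top 80 mm above the bench, x -95 to +91 mm, y -200 to +200 mm; both ends open, with a drop to the bench. An upstand runs along the whole far edge: inner face at x = +87 mm, top 116 mm above the bench. Stands up to 0.2 rad askew.
- plate: Loose flat steel plate with two dark blind bolt holes, 100 mm (x) by 160 mm (y) by 6 mm, about 0.75 kg, long side roughly along the shelf. Origin at the centre of its underside. In the shelf's frame its origin is at x = +37 mm when snug to the upstand, and at y = +170 or -170 mm with 50 mm past an end. Slides with dry friction (3 to 10 N) and stops when the push stops.
- caliper: Steel caliper with a black slide and a small display, 230 x 80 x 14 mm, lying flat on the bench beyond one end of the shelf, roughly parallel to the shelf's x axis. Origin at the middle of its beam, on the bench. It shows the side to which the plate must stick out: positive or negative y in the shelf's frame. Not to be moved.
- brush: Wooden hand brush with black bristles, 240 x 65 x 30 mm, lying on its side on the bench beyond the other end of the shelf. Origin near its middle, on the bench. Not to be moved.
- jar: Closed sample jar with a white cap, 60 mm across, 75 mm high, standing on the bench in front of the shelf (on the robot's side). Origin at the centre of its underside. Not to be moved.
- sieve: Small round brass test sieve, 102 mm across, 44 mm high, standing on the bench in front of the shelf. Origin at the centre of its underside. Not to be moved.
There are look-alikes about, which are no part of the job. What is shaped like the plate but orange or pink is not meant.

How it is judged:
By the outcome, as a careful person would: the job done as asked, in the order asked, and still so for the second after the job is handed in, with the robot touching nothing.
It also fails if it takes over 48 s, if anything falls off the work surface, if the arm or the gripper's body presses on something with over 40 N, if the wrist force passes 120 N, or if a joint passes its speed limit or range.

## Working session

There is one attempt and no reset: what is moved stays moved. The work goes in short steps, Python scripts to look and compute and a tool call to move; the robot and the scene stay as the last step left them, time stands still between calls to the robot, and variables do not carry over. Pictures are saved under pics/ and viewed, and the job is handed in when it is done.

Besides the shell and the picture viewer there is one more tool, called after ">>>" in YAML: its name, and indented under it one key for each argument. drive_tool: Moves the arm, as the interface text tells. Its arguments: {"type":"object","properties":{"series":{"type":"array"},"grip":{"type":"number"},"newtons":{"type":"number"}},"required":["series"]}

```bash
mkdir -p pics
python3 - <<'E'
from plant import ctrl
import cv2
s=ctrl.get_state()
for k,v in s.items(): print(k,v)
for n in("scene","top"):
    c=ctrl.read_camera(n)
    cv2.imwrite(f"pics/{n}0.png",c["img"][:,:,::-1])
    print(n,c["camera_matrix"],c["k1"],c["R"],c["t"])
E
```

```text
time 0.0
qpos [ 1.16701369e+00  2.87194198e-01  1.57817498e+00 -3.83099560e-05
  1.27858189e+00 -1.50017092e-01]
dq [ 1.59843507e-04 -9.51373001e-05 -1.09953885e-03  1.22271815e-03
  3.64364566e-04 -8.33462431e-04]
joint_efforts [ 9.59272038e-04 -4.05977225e+01 -2.92633402e+01  7.53660014e-07
  5.94314173e-03  8.86444923e-06]
eef_pos [0.16920093 0.6528011  0.24092921]
tcp_rot [ 0.08866957  0.70163796 -0.09028079  0.70120701]
contact_force [-0.74156588 -0.67765946 -0.30897035]
wrist_torque [-0.0228233   0.01215221  0.01517645]
opening 1.0028380326440358
scene [[544.63963653   0.         317.8650392 ]
 [  0.         544.63963653 242.82180589]
 [  0.           0.           1.        ]] -0.04874316968365747 [[-0.72220273  0.69160055 -0.01057831]
 [ 0.59626994  0.61475732 -0.51627086]
 [-0.35055012 -0.37915975 -0.85636003]] [ 0.28230126 -0.29346968  1.54923597]
top [[502.61997157   0.         308.61333742]
 [  0.         502.61997157 234.81157744]
 [  0.           0.           1.        ]] -0.019083548293732745 [[ 0.02978654 -0.99949982 -0.01062456]
 [-0.99408337 -0.02851099 -0.10481119]
 [ 0.10445585  0.01368366 -0.99443538]] [0.08391724 0.49779667 1.06260828]
```

View pics/scene0.png

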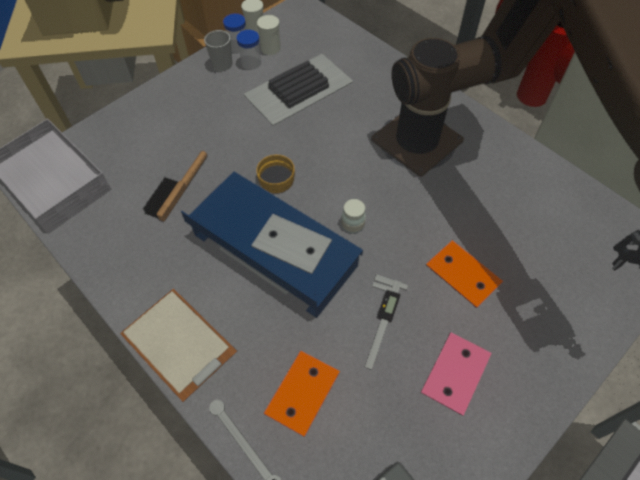

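View pics/top0.png

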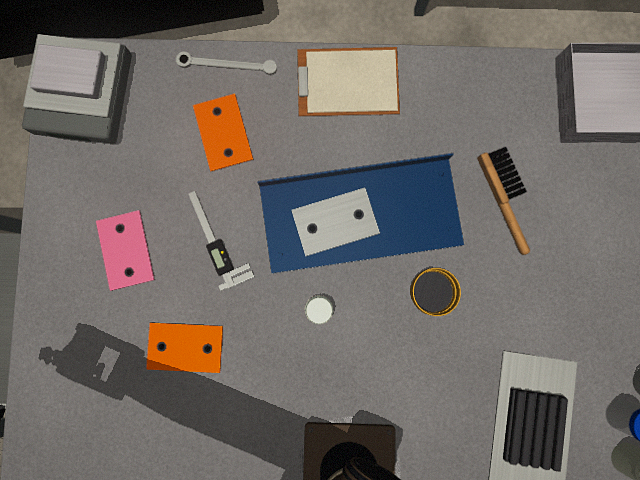

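The images show the plate lying grey on the blue shelf, at top (335,222) and scene (291,242). The caliper is left of the shelf in the top view, at (215,245), and the brush is right at (505,200). The jar is at (320,309) and the sieve at (436,291).

These could be taken for the plate in the top view: grey (335,222), orange (223,132), orange (185,347), pink (125,250), and the clipboard (350,80). I choose the grey one with two holes on the shelf.

```bash
cat > h.py <<'E'
import numpy as np, cv2
from plant import ctrl
from scipy.spatial.transform import Rotation as Rn
def ray(c,uv):
    K=c["camera_matrix"];uv=np.atleast_2d(np.asarray(uv,float))
    d=np.c_[(uv[:,0]-K[0,2])/K[0,0],(uv[:,1]-K[1,2])/K[1,1]]
    p=d.copy()
    for _ in range(20): p=d/(1+c["k1"]*(p**2).sum(1,keepdims=True))
    R=np.array(c["R"]);t=np.array(c["t"])
    return -R.T@t, np.c_[p,np.ones(len(p))]@R
def toplane(c,uv,z):
    o,d=ray(c,uv); return o+d*((z-o[2])/d[:,2])[:,None]
def proj(c,X):
    X=np.atleast_2d(X)@np.array(c["R"]).T+np.array(c["t"]); p=X[:,:2]/X[:,2:]
    p=p*(1+c["k1"]*(p**2).sum(1,keepdims=True)); K=c["camera_matrix"]
    return np.c_[p[:,0]*K[0,0]+K[0,2],p[:,1]*K[1,1]+K[1,2]]
def masks(c):
    hsv=cv2.cvtColor(c["img"],cv2.COLOR_RGB2HSV)
    blue=cv2.inRange(hsv,(100,120,30),(125,255,255))
    n,l,st,_=cv2.connectedComponentsWithStats(blue)
    # component nearest the image middle and large
    return hsv,blue,l,st
def quad(m):
    cs,_=cv2.findContours(m,cv2.RETR_EXTERNAL,cv2.CHAIN_APPROX_NONE)
    k=max(cs,key=cv2.contourArea); return k
def plate(c,roi):
    hsv=cv2.cvtColor(c["img"],cv2.COLOR_RGB2HSV)
    m=cv2.inRange(hsv,(0,0,140),(179,60,255)); z=np.zeros_like(m)
    x0,y0,x1,y1=roi; z[y0:y1,x0:x1]=m[y0:y1,x0:x1]
    return quad(z)
E
python3 - <<'E'
from h import *
c=ctrl.read_camera("top"); s=ctrl.read_camera("scene")
for n,cc,roi in(("top",c,(265,170,455,265)),("scene",s,(225,200,345,285))):
    k=plate(cc,roi); r=toplane(cc,k[:,0,:],0.086)[:,:2]
    (cx,cy),(w,h),a=cv2.minAreaRect((r*1000).astype(np.float32)); print(n,"plate",cx,cy,w,h,a, cv2.contourArea(k))
    print(np.round(cv2.boxPoints(((cx,cy),(w,h),a))))
    hsv,b,l,st=masks(cc)
    kb=quad(b); ap=cv2.approxPolyDP(kb,4,True)[:,0]; print(ap.tolist())
    for z in(.08,.116): print(z,np.round(toplane(cc,ap,z)[:,:2]*1000).tolist())
im=c["img"][130:300,240:480,::-1]; cv2.imwrite("pics/crop_top.png",cv2.resize(im,None,fx=3.2,fy=3.2,interpolation=2))
im=s["img"][160:330,170:380,::-1]; cv2.imwrite("pics/crop_sc.png",cv2.resize(im,None,fx=3.4,fy=3.4,interpolation=2))
E
```

```text
top plate 518.9483642578125 44.62000274658203 99.50112915039062 159.40240478515625 18.73699951171875 3602.0
[[446. 104.]
 [497. -47.]
 [592. -15.]
 [540. 136.]]
[[452, 154], [258, 182], [443, 157], [260, 186], [271, 271], [463, 244], [448, 158], [443, 158]]
0.08 [[668.0, -197.0], [597.0, 207.0], [661.0, -178.0], [589.0, 202.0], [413.0, 172.0], [480.0, -220.0], [659.0, -189.0], [659.0, -178.0]]
0.116 [[658.0, -188.0], [590.0, 202.0], [651.0, -169.0], [582.0, 198.0], [412.0, 169.0], [476.0, -209.0], [650.0, -179.0], [649.0, -169.0]]
scene plate 532.9373779296875 53.09062957763672 52.74375915527344 141.9774627685547 22.94562530517578 400.5
[[481. 108.]
 [536. -23.]
 [585.  -2.]
 [530. 129.]]
[[188, 216], [317, 305], [361, 251], [235, 173]]
0.08 [[647.0, -190.0], [584.0, 201.0], [416.0, 172.0], [480.0, -212.0]]
0.116 [[656.0, -165.0], [596.0, 213.0], [432.0, 186.0], [495.0, -187.0]]
```

View pics/crop_top.png

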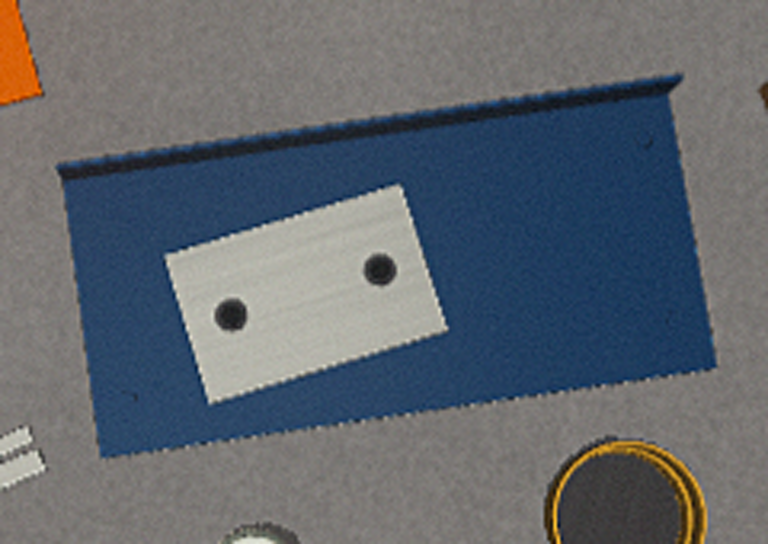

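View pics/crop_sc.png

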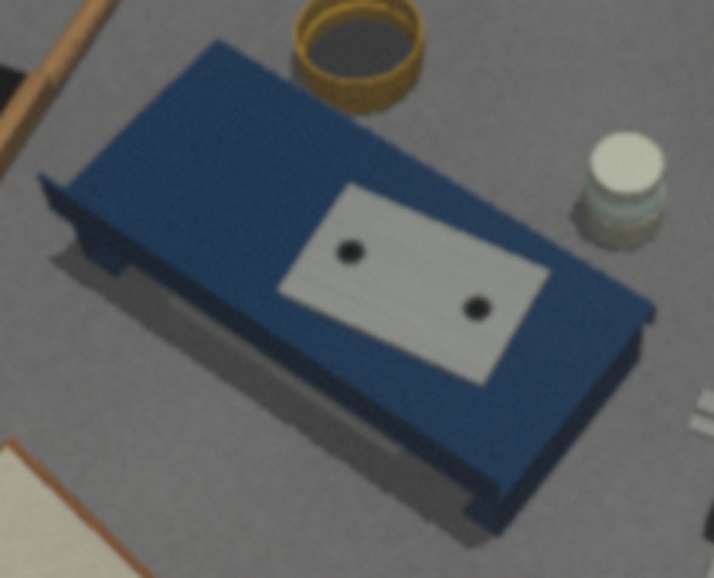

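```bash
cat >> h.py <<'E'
def line(c,m,p,q,z,w=4):
    """fit a line to outer-contour points of mask m near segment pq (px), cast on z"""
    k=quad(m)[:,0].astype(float); p=np.array(p,float);q=np.array(q,float);L=np.linalg.norm(q-p);u=(q-p)/L
    d=k-p; a=d@u; b=d@np.array([-u[1],u[0]])
    k=k[(a>.08*L)&(a<.92*L)&(abs(b)<w)]
    r=toplane(c,k,z)[:,:2].astype(np.float32)
    vx,vy,x,y=cv2.fitLine(r,cv2.DIST_HUBER,0,.001,.001).ravel(); return np.array([x,y]),np.array([vx,vy])
E
python3 - <<'E'
from h import *
c=ctrl.read_camera("top"); s=ctrl.read_camera("scene")
def isect(A,B):
    t=np.linalg.solve(np.c_[A[1],-B[1]],B[0]-A[0]);return A[0]+t[0]*A[1]
for nm,cc,segs in(("top",c,[("front",(271,271),(463,244),.08),("rear",(260,182),(451,154),.116),("L",(261,190),(271,270),.08),("R",(449,165),(462,243),.08)]),
              ("scene",s,[("front",(235,173),(361,251),.08)])):
    hsv,b,_,_=masks(cc)
    b=cv2.morphologyEx(b,cv2.MORPH_CLOSE,np.ones((3,3)))
    for n,p,q,z in segs:
        P,d=line(cc,b,p,q,z); d=d*np.sign(d[1]) if n in("front","rear") else d*np.sign(d[0])
        yaw=np.arctan2(-d[0],d[1]) if n in("front","rear") else np.arctan2(d[1],d[0])
        th=.171;ex=np.array([np.cos(th),np.sin(th)]);ey=np.array([-ex[1],ex[0]])
        print(nm,n,"yaw",round(float(yaw),4),"ex",(P@ex*1000).round(1),"ey",(P@ey*1000).round(1), "P",P.round(4))
# scene: end +y corner front (361,251) ; back
E
```

```text
top front yaw 0.173 ex 434.4 ey -98.8 P [ 0.4449 -0.0234]
top rear yaw 0.1755 ex 616.7 ey -72.4 P [0.62   0.0336]
top L yaw 0.1711 ex 521.6 ey 98.9 P [0.4971 0.1862]
top R yaw 0.1723 ex 519.5 ey -297.7 P [ 0.5625 -0.205 ]
scene front yaw 0.1717 ex 437.3 ey -87.9 P [ 0.4458 -0.0122]
```

```bash
cat >> h.py <<'E'
TH=.172; C=np.array([.5367,-.0077]); EX=np.array([np.cos(TH),np.sin(TH)]);EY=np.array([-EX[1],EX[0]])
def loc(p): d=np.asarray(p)[:2]-C; return np.array([d@EX,d@EY])
def wor(l): return C+l[0]*EX+l[1]*EY
def plan(lx,ly,z,yloc):
    """goal: TCP at shelf-local lx,ly, world z; tool y axis along yloc (shelf-local 2-vector), tool x down"""
    s=ctrl.get_state(); R=Rn.from_quat(s["tcp_rot"]); p=np.array(s["eef_pos"])
    y=yloc[0]*EX+yloc[1]*EY; y=np.r_[y/np.linalg.norm(y),0]; x=np.array([0,0,-1.]); G=Rn.from_matrix(np.c_[x,y,np.cross(x,y)])
    g=np.r_[wor((lx,ly)),z]
    print("t",round(s["time"],2),"local now",(loc(p)*1000).round(1),"z",(p[2]*1000).round(1),"F",np.round(s["contact_force"],1),"open",round(s["opening"],2),"q6",round(s["qpos"][5],2))
    print("shift units now-axes",(R.inv().apply(g-p)/.05).round(3),"| goal-axes",(G.inv().apply(g-p)/.05).round(3),"turn deg",np.degrees((R.inv()*G).as_rotvec()).round(2))
E
python3 - <<'E'
from h import *
plan(-.092,.055,.15,(0,1)); plan(-.092,.055,.15,(0,-1)); plan(-.092,.055,.15,(1,0));plan(-.092,.055,.15,(-1,0))
print(Rn.from_quat(ctrl.get_state()["tcp_rot"]).as_matrix().round(2))
E
```

```text
t 0.3 local now [-248.8  714. ] z 241.9 F [-0.   1.4  1.1] open 1.0 q6 -0.15
shift units now-axes [  1.844 -10.706   8.3  ] | goal-axes [  1.837 -13.18    3.136] turn deg [-2.44e+01 -2.00e-02  4.00e-02]
t 0.3 local now [-248.8  714. ] z 241.9 F [-0.   1.4  1.1] open 1.0 q6 -0.15
shift units now-axes [  1.844 -10.706   8.3  ] | goal-axes [ 1.837 13.18  -3.136] turn deg [1.556e+02 6.000e-02 2.000e-02]
t 0.3 local now [-248.8  714. ] z 241.9 F [-0.   1.4  1.1] open 1.0 q6 -0.15
shift units now-axes [  1.844 -10.706   8.3  ] | goal-axes [ 1.837  3.136 13.18 ] turn deg [6.56e+01 2.00e-02 4.00e-02]
t 0.3 local now [-248.8  714. ] z 241.9 F [-0.   1.4  1.1] open 1.0 q6 -0.15
shift units now-axes [  1.844 -10.706   8.3  ] | goal-axes [  1.837  -3.136 -13.18 ] turn deg [-1.144e+02 -5.000e-02  2.000e-02]
[[-0.    0.25  0.97]
 [-0.    0.97 -0.25]
 [-1.   -0.   -0.  ]]
```

>>> drive_tool:
  series:
    - [[0, 0, 0], [-8.13, 0, 0]]
    - [[0, 0, 0], [-8.13, 0, 0]]
    - [[0, 0, 0], [-8.13, 0, 0]]
    - [[0, -0.9, 0.2], [0, 0, 0]]
    - [[0, -0.9, 0.2], [0, 0, 0]]
  grip: 0

```text
time: 0.8
eef_pos: [0.2047, 0.5698, 0.2397]
tcp_rot: [-0.07, 0.704, 0.069, 0.703]
contact_force: [-0.3, -0.2, 0.1]
opening: 0.502
```

>>> drive_tool:
  series:
    - [[0, -0.9, 0.2], [0, 0, 0]]
    - [[0, -0.9, 0.2], [0, 0, 0]]
    - [[0, -0.9, 0.2], [0, 0, 0]]
    - [[0, -0.9, 0.2], [0, 0, 0]]
    - [[0, -0.9, 0.2], [0, 0, 0]]

```text
time: 1.3
eef_pos: [0.2994, 0.3511, 0.2396]
tcp_rot: [-0.071, 0.703, 0.07, 0.704]
contact_force: [1.0, -0.2, -0.5]
opening: 0.497
```

>>> drive_tool:
  series:
    - [[0, -0.9, 0.2], [0, 0, 0]]
    - [[0, -0.9, 0.2], [0, 0, 0]]
    - [[0, -0.9, 0.2], [0, 0, 0]]
    - [[0, -0.9, 0.2], [0, 0, 0]]
    - [[0, -0.9, 0.2], [0, 0, 0]]

```text
time: 1.8
eef_pos: [0.3949, 0.132, 0.2414]
tcp_rot: [-0.072, 0.701, 0.071, 0.706]
contact_force: [-0.5, 0.5, -0.2]
opening: 0.499
```

Run:
```python
from h import *
plan(-.092,.055,.11,(0,1))
```

```text
t 1.8 local now [-115.8  162. ] z 241.4 F [-0.5  0.5 -0.2] open 0.5 q6 -1.7
shift units now-axes [ 2.633 -2.151  0.393] | goal-axes [ 2.629 -2.139  0.476] turn deg [1.76 0.38 0.04]
```

>>> drive_tool:
  series:
    - [[0, -0.75, 0.16], [1.8, 0.4, 0]]
    - [[0, -0.75, 0.16], [0, 0, 0]]
    - [[0, -0.65, 0.15], [0, 0, 0]]
    - [[0.9, 0, 0], [0, 0, 0]]
    - [[0.9, 0, 0], [0, 0, 0]]

```text
time: 2.3
eef_pos: [0.4467, 0.0186, 0.1594]
tcp_rot: [-0.059, 0.697, 0.054, 0.713]
contact_force: [-0.3, -0.6, -1.5]
opening: 0.501
```

Run:
```python
from h import *
plan(-.092,.055,.11,(0,1))
c=ctrl.read_camera("scene");cv2.imwrite("pics/s1.png",cv2.resize(c["img"][120:330,130:430,::-1],None,fx=2.6,fy=2.6))
```

```text
t 2.3 local now [-84.1  41.4] z 159.4 F [-0.3 -0.6 -1.5] open 0.5 q6 -1.91
shift units now-axes [ 0.981  0.28  -0.183] | goal-axes [ 0.987  0.273 -0.158] turn deg [-0.71  1.25  0.55]
```

View pics/s1.png

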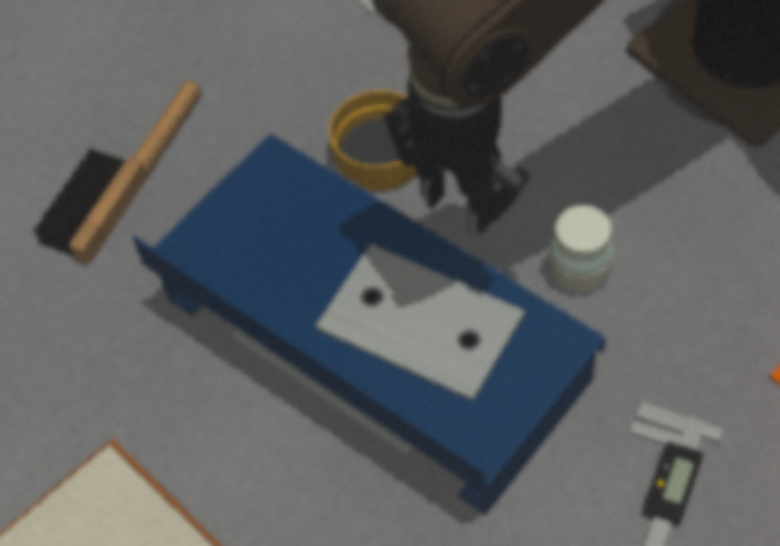

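>>> drive_tool:
  series:
    - [[0, 0.27, -0.1], [-0.7, 1.25, 0.55]]
    - [[0.8, 0, 0], [0, 0, 0]]
    - [[0.2, 0, 0], [0, 0, 0]]
    - [[0, 0, 0], [0, 0, 0]]

```text
time: 2.75
eef_pos: [0.4348, 0.0346, 0.1044]
tcp_rot: [-0.06, 0.709, 0.063, 0.699]
contact_force: [0.1, -0.2, 0.5]
opening: 0.502
```

Run:
```python
from h import *
plan(-.088,.055,.095,(0,1))
c=ctrl.read_camera("scene");cv2.imwrite("pics/s2.png",cv2.resize(c["img"][150:300,220:380,::-1],None,fx=4,fy=4))
```

```text
t 2.75 local now [-93.1  59.1] z 104.4 F [ 0.1 -0.2  0.5] open 0.5 q6 -1.9
shift units now-axes [ 0.186 -0.083  0.105] | goal-axes [ 0.188 -0.082  0.102] turn deg [ 0.14 -0.78 -0.34]
```

View pics/s2.png

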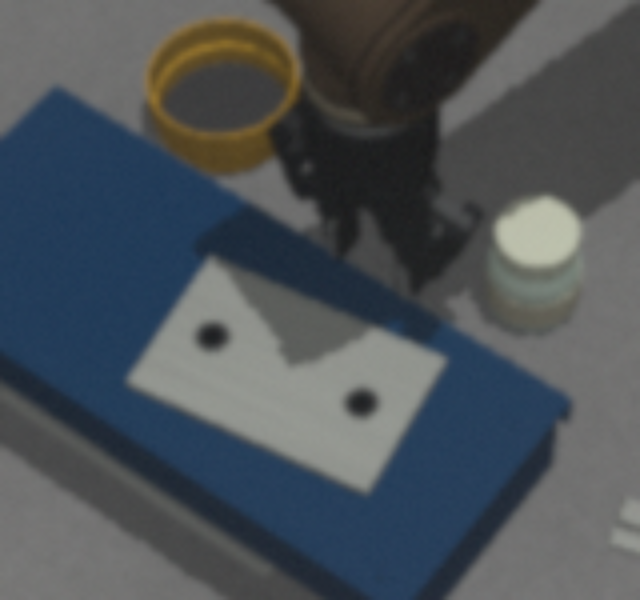

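>>> drive_tool:
  series:
    - [[0, -0.08, 0.1], [0.1, -0.8, -0.3]]
    - [[0.06, 0, 0], [0, 0, 0]]
    - [[0.04, 0, 0], [0, 0, 0]]

```text
time: 3.1
eef_pos: [0.4449, 0.0314, 0.1054]
tcp_rot: [-0.062, 0.7, 0.061, 0.709]
contact_force: [0.9, -0.4, 1.2]
opening: 0.504
```

>>> drive_tool:
  series:
    - [[0.04, 0, 0], [0, 0, 0]]

```text
time: 3.2
eef_pos: [0.4457, 0.0312, 0.1042]
tcp_rot: [-0.062, 0.7, 0.061, 0.709]
contact_force: [-0.3, -0.2, 0.1]
opening: 0.502
```

>>> drive_tool:
  series:
    - [[0.04, 0, 0], [0, 0, 0]]

```text
time: 3.3
eef_pos: [0.446, 0.0311, 0.1025]
tcp_rot: [-0.062, 0.699, 0.06, 0.71]
contact_force: [0.4, 0.1, -0.2]
opening: 0.503
```

Run:
```python
from h import *
plan(-.086,.055,.098,(0,1))
```

```text
t 3.3 local now [-82.7  53.8] z 102.5 F [ 0.4  0.1 -0.2] open 0.5 q6 -1.9
shift units now-axes [ 0.089  0.025 -0.066] | goal-axes [ 0.09   0.024 -0.065] turn deg [0.1  0.81 0.22]
```

>>> drive_tool:
  series:
    - [[0.04, 0, -0.06], [0, 0.6, 0.2]]
    - [[0, 0, 0], [0, 0, 0]]

```text
time: 3.5
eef_pos: [0.4425, 0.0305, 0.1]
tcp_rot: [-0.061, 0.704, 0.061, 0.705]
contact_force: [0.1, 0.3, -1.2]
opening: 0.502
```

Run:
```python
from h import *
plan(-.086,.055,.095,(0,1))
```

```text
t 3.5 local now [-86.2  53.8] z 100.0 F [ 0.1  0.3 -1.2] open 0.5 q6 -1.91
shift units now-axes [0.1   0.024 0.004] | goal-axes [0.1   0.024 0.005] turn deg [ 0.09  0.12 -0.01]
```

>>> drive_tool:
  series:
    - [[0.04, 0, 0], [0, 0, 0]]

```text
time: 3.6
eef_pos: [0.4426, 0.0305, 0.098]
tcp_rot: [-0.061, 0.704, 0.061, 0.705]
contact_force: [-0.9, 0.1, 0.6]
opening: 0.501
```

>>> drive_tool:
  series:
    - [[0.04, 0, 0], [0, 0, 0]]

```text
time: 3.7
eef_pos: [0.4425, 0.0305, 0.0957]
tcp_rot: [-0.061, 0.704, 0.061, 0.705]
contact_force: [-0.0, -0.9, 0.2]
opening: 0.501
```

>>> drive_tool:
  series:
    - [[0.03, 0, 0], [0, 0, 0]]

```text
time: 3.8
eef_pos: [0.4424, 0.0305, 0.0939]
tcp_rot: [-0.061, 0.704, 0.061, 0.705]
contact_force: [-0.7, 0.7, -0.0]
opening: 0.501
```

>>> drive_tool:
  series:
    - [[0.03, 0, 0], [0, 0, 0]]

```text
time: 3.9
eef_pos: [0.4423, 0.0305, 0.0922]
tcp_rot: [-0.061, 0.704, 0.061, 0.705]
contact_force: [-1.1, 0.7, -1.1]
opening: 0.497
```

>>> drive_tool:
  series:
    - [[0.03, 0, 0], [0, 0, 0]]

```text
time: 4.0
eef_pos: [0.4423, 0.0305, 0.0905]
tcp_rot: [-0.061, 0.704, 0.061, 0.705]
contact_force: [0.1, -0.6, -0.8]
opening: 0.501
```

>>> drive_tool:
  series:
    - [[0.03, 0, 0], [0, 0, 0]]

```text
time: 4.1
eef_pos: [0.4423, 0.0305, 0.0891]
tcp_rot: [-0.061, 0.704, 0.061, 0.705]
contact_force: [-6.0, 0.6, 13.4]
opening: 0.501
```

>>> drive_tool:
  series:
    - [[0.03, 0, 0], [0, 0, 0]]

```text
time: 4.2
eef_pos: [0.4424, 0.0305, 0.0891]
tcp_rot: [-0.061, 0.705, 0.062, 0.704]
contact_force: [-8.3, 1.3, 18.7]
opening: 0.501
```

>>> drive_tool:
  series:
    - [[0.03, 0, 0], [0, 0, 0]]

```text
time: 4.3
eef_pos: [0.4424, 0.0305, 0.0891]
tcp_rot: [-0.061, 0.706, 0.062, 0.703]
contact_force: [-4.7, 1.7, 11.6]
opening: 0.499
```

>>> drive_tool:
  series:
    - [[-0.06, 0, 0], [0, -0.2, 0]]
    - [[0, 0, 0], [0, 0, 0]]

```text
time: 4.5
eef_pos: [0.4429, 0.0305, 0.0929]
tcp_rot: [-0.061, 0.704, 0.062, 0.705]
contact_force: [-0.2, -0.3, -0.4]
opening: 0.499
```

Run:
```python
from h import *
plan(-.026,.055,.0915,(0,1))
```

```text
t 4.5 local now [-85.8  53.6] z 92.9 F [-0.2 -0.3 -0.4] open 0.5 q6 -1.91
shift units now-axes [0.03  0.025 1.197] | goal-axes [0.028 0.027 1.197] turn deg [ 0.12  0.1  -0.04]
```

>>> drive_tool:
  series:
    - [[0.02, 0, 0.1], [0, 0, 0]]
    - [[0, 0, 0.1], [0, 0, 0]]
    - [[0, 0, 0.1], [0, 0, 0]]
    - [[0, 0, 0.1], [0, 0, 0]]

```text
time: 4.9
eef_pos: [0.4588, 0.0343, 0.0898]
tcp_rot: [-0.062, 0.709, 0.063, 0.699]
contact_force: [-7.8, -1.0, 5.7]
opening: 0.498
```

Run:
```python
from h import *
plan(-.026,.055,.0915,(0,1))
c=ctrl.read_camera("scene");cv2.imwrite("pics/s3.png",cv2.resize(c["img"][150:300,220:380,::-1],None,fx=4,fy=4))
```

```text
t 4.9 local now [-69.6  54.7] z 89.8 F [-7.8 -1.   5.7] open 0.5 q6 -1.89
shift units now-axes [-0.045  0.002  0.871] | goal-axes [-0.033  0.006  0.872] turn deg [ 0.29 -0.8  -0.2 ]
```

View pics/s3.png

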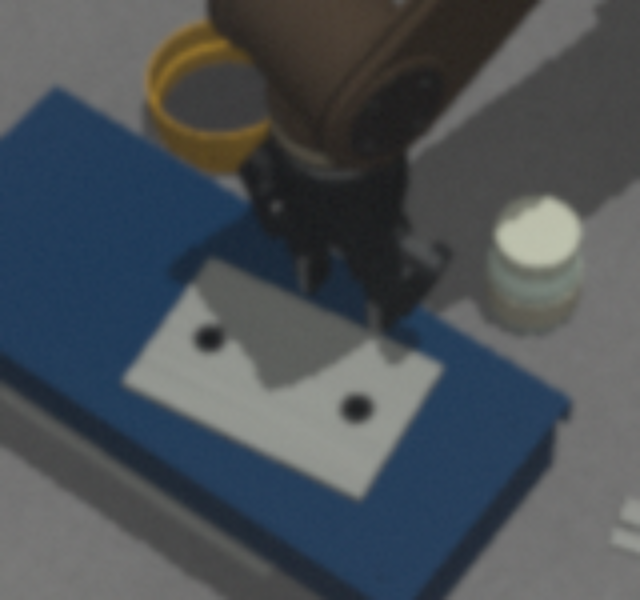

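>>> drive_tool:
  series:
    - [[-0.04, 0, 0.1], [0.1, -0.5, -0.1]]
    - [[0, 0, 0.1], [0, 0, 0]]
    - [[0, 0, 0.1], [0, 0, 0]]

```text
time: 5.25
eef_pos: [0.4651, 0.0368, 0.0892]
tcp_rot: [-0.063, 0.718, 0.065, 0.69]
contact_force: [-16.6, -4.7, 21.6]
opening: 0.501
```

Run:
```python
from h import *
plan(-.026,.055,.0915,(0,1))
```

```text
t 5.25 local now [-62.9  56.1] z 89.2 F [-16.6  -4.7  21.6] open 0.5 q6 -1.88
shift units now-axes [-0.074 -0.028  0.736] | goal-axes [-0.046 -0.022  0.738] turn deg [ 0.51 -2.2  -0.3 ]
```

>>> drive_tool:
  series:
    - [[-0.07, 0, 0], [0.3, -1.8, -0.3]]
    - [[-0.03, 0, 0], [0, -0.4, 0]]

```text
time: 5.45
eef_pos: [0.4653, 0.0369, 0.0936]
tcp_rot: [-0.062, 0.705, 0.062, 0.704]
contact_force: [-1.4, 0.4, 0.4]
opening: 0.499
```

Run:
```python
from h import *
plan(-.026,.055,.0915,(0,1))
```

```text
t 5.45 local now [-62.7  56.2] z 93.6 F [-1.4  0.4  0.4] open 0.5 q6 -1.89
shift units now-axes [ 0.041 -0.027  0.735] | goal-axes [ 0.042 -0.024  0.735] turn deg [ 0.23 -0.1  -0.02]
```

>>> drive_tool:
  series:
    - [[0.02, -0.02, 0.1], [0.1, -0.2, 0]]
    - [[0, 0, 0.1], [0, -0.3, 0]]

```text
time: 5.65
eef_pos: [0.4706, 0.0381, 0.0924]
tcp_rot: [-0.062, 0.708, 0.064, 0.701]
contact_force: [-13.4, -1.6, 13.3]
opening: 0.497
```

Run:
```python
from h import *
plan(-.026,.055,.0915,(0,1))
```

```text
t 5.65 local now [-57.3  56.5] z 92.4 F [-13.4  -1.6  13.3] open 0.5 q6 -1.88
shift units now-axes [ 0.012 -0.033  0.626] | goal-axes [ 0.019 -0.029  0.626] turn deg [ 0.34 -0.59 -0.24]
```

Run:
```python
from h import *
c=ctrl.read_camera("scene");cv2.imwrite("pics/s4.png",cv2.resize(c["img"][180:290,240:360,::-1],None,fx=5,fy=5,interpolation=2))
c=ctrl.read_camera("top");cv2.imwrite("pics/t4.png",cv2.resize(c["img"][150:290,250:470,::-1],None,fx=3.5,fy=3.5))
```

```text
(no output)
```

View pics/s4.png

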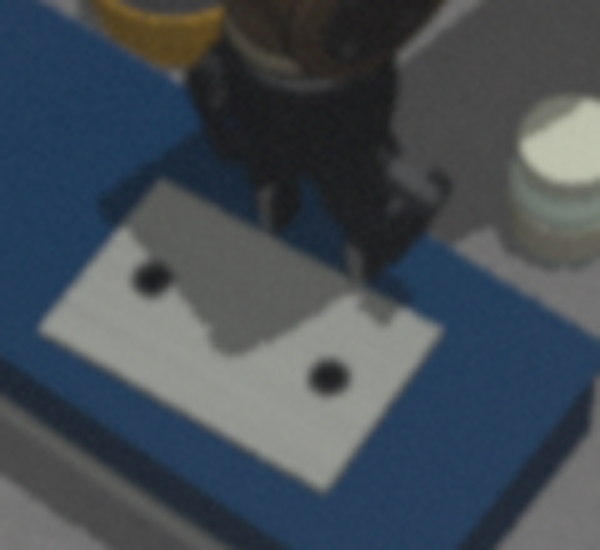

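View pics/t4.png

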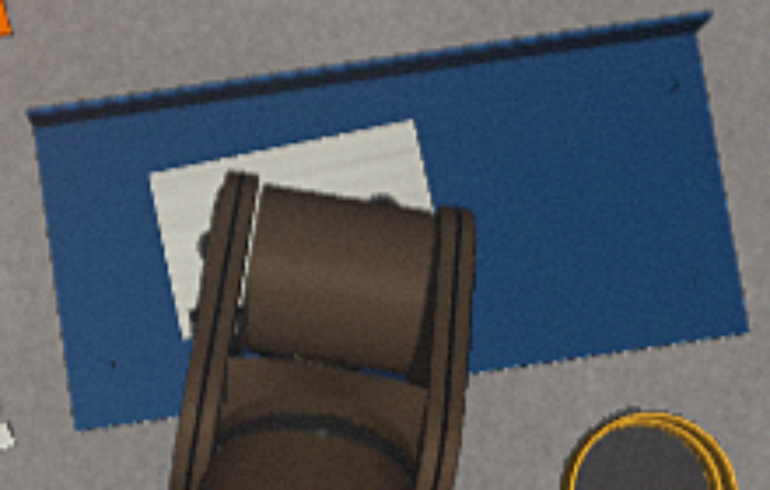

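```bash
cat >> h.py <<'E'
def faredge():
    c=ctrl.read_camera("top"); hsv=cv2.cvtColor(c["img"],cv2.COLOR_RGB2HSV)
    m=cv2.inRange(hsv,(0,0,120),(179,60,255)); blue=cv2.inRange(hsv,(95,110,20),(130,255,255))
    # scan each column inside the shelf: first plate pixel below blue
    pts=[]
    for u in range(180,450):
        col=np.where(m[150:270,u])[0]
        for r in col[:]:
            r+=150
            if m[r:r+4,u].all() and blue[r-12:r-2,u].sum()>255*2:
                pts.append((u,r)); break
    if len(pts)<8: print("few",len(pts)); return
    r=toplane(c,np.array(pts)-[0,.5],.086)[:,:2]; l=np.array([loc(p) for p in r])*1000
    vx,vy,x,y=cv2.fitLine(l.astype(np.float32),cv2.DIST_HUBER,0,.1,.01).ravel()
    vx,vy=(vx,vy) if vy>0 else (-vx,-vy)
    k=abs((l-[x,y])@[vy,-vx])<2
    print("far edge local x %.1f at y %.1f; rel yaw %.4f; y from %.1f to %.1f, n %d"%(x,y,np.arctan2(-vx,vy),l[k,1].min(),l[k,1].max(),k.sum()))
E
python3 - <<'E'
from h import *
faredge()
E
```

```text
far edge local x -23.1 at y -22.3; rel yaw -0.6080; y from -130.5 to 89.1, n 8
```

```bash
sed -i 's/m=cv2.inRange(hsv,(0,0,120),(179,60,255)); blue/m=cv2.inRange(hsv,(0,0,165),(179,60,255)); blue/' h.py
python3 - <<'E'
from h import *
c=ctrl.read_camera("top");hsv=cv2.cvtColor(c["img"],cv2.COLOR_RGB2HSV)
print([hsv[r,350].tolist() for r in range(160,200,4)],hsv[120,320].tolist())
faredge()
E
```

```text
[[11, 19, 145], [16, 20, 141], [107, 130, 102], [104, 83, 40], [106, 148, 100], [105, 158, 103], [105, 157, 104], [28, 18, 174], [33, 15, 183], [30, 10, 181]] [37, 17, 132]
far edge local x 53.6 at y 55.0; rel yaw 0.0580; y from -22.7 to 133.5, n 74
```

>>> drive_tool:
  series:
    - [[-0.01, -0.03, 0.1], [0.3, -0.6, -0.2]]
    - [[-0.01, 0, 0.1], [0, -0.5, 0]]

```text
time: 6.1
eef_pos: [0.476, 0.0394, 0.0927]
tcp_rot: [-0.06, 0.707, 0.064, 0.702]
contact_force: [-9.7, -2.5, 7.1]
opening: 0.502
```

Run:
```python
from h import *
plan(-.026,.055,.0915,(0,1));faredge()
```

```text
t 6.1 local now [-51.8  56.8] z 92.7 F [-9.7 -2.5  7.1] open 0.5 q6 -1.88
shift units now-axes [ 0.021 -0.038  0.515] | goal-axes [ 0.025 -0.036  0.515] turn deg [ 0.17 -0.4  -0.33]
far edge local x 58.0 at y 52.0; rel yaw 0.0367; y from -25.1 to 130.5, n 72
```

Works well; keep going, with the same tilt compensation.

>>> drive_tool:
  series:
    - [[0, -0.03, 0.1], [0.1, -0.5, -0.2]]
    - [[0, 0, 0.1], [0, -0.4, 0]]
    - [[0, 0, 0.1], [0, -0.4, 0]]

```text
time: 6.45
eef_pos: [0.4823, 0.041, 0.0926]
tcp_rot: [-0.06, 0.711, 0.065, 0.698]
contact_force: [-11.9, -2.9, 11.2]
opening: 0.501
```

Run:
```python
from h import *
plan(-.026,.055,.0915,(0,1));faredge()
```

```text
t 6.45 local now [-45.3  57.3] z 92.6 F [-11.9  -2.9  11.2] open 0.5 q6 -1.88
shift units now-axes [ 0.015 -0.048  0.386] | goal-axes [ 0.022 -0.046  0.386] turn deg [ 0.33 -1.03 -0.49]
far edge local x 64.1 at y 46.6; rel yaw 0.0169; y from -25.8 to 129.4, n 64
```

>>> drive_tool:
  series:
    - [[0, -0.05, 0.1], [0.3, -1.0, -0.4]]
    - [[0, 0, 0.1], [0, -0.6, 0]]
    - [[0, 0, 0.1], [0, -0.6, 0]]
    - [[0, 0, 0.1], [0, -0.6, 0]]

```text
time: 6.9
eef_pos: [0.4922, 0.0424, 0.0925]
tcp_rot: [-0.059, 0.708, 0.065, 0.701]
contact_force: [-11.5, -2.6, 9.7]
opening: 0.505
```

Run:
```python
from h import *
plan(-.026,.055,.0915,(0,1));faredge()
```

```text
t 6.9 local now [-35.3  57. ] z 92.5 F [-11.5  -2.6   9.7] open 0.5 q6 -1.87
shift units now-axes [ 0.018 -0.041  0.186] | goal-axes [ 0.02  -0.04   0.185] turn deg [ 0.18 -0.47 -0.55]
far edge local x 74.2 at y 47.2; rel yaw 0.0170; y from -27.4 to 130.0, n 66
```

>>> drive_tool:
  series:
    - [[0, -0.04, 0.1], [0.2, -0.6, -0.4]]
    - [[0, 0, 0.1], [0, -0.6, 0]]
    - [[0, 0, 0.1], [0, -0.6, 0]]
    - [[0, 0, 0.1], [0, -0.6, 0]]

```text
time: 7.35
eef_pos: [0.5021, 0.044, 0.0925]
tcp_rot: [-0.058, 0.707, 0.065, 0.702]
contact_force: [-11.5, -1.8, 10.6]
opening: 0.505
```

Run:
```python
from h import *
plan(-.026,.055,.0915,(0,1));faredge()
```

```text
t 7.35 local now [-25.3  56.8] z 92.5 F [-11.5  -1.8  10.6] open 0.5 q6 -1.87
shift units now-axes [ 0.02  -0.037 -0.014] | goal-axes [ 0.02  -0.037 -0.014] turn deg [ 0.11 -0.31 -0.56]
far edge local x 81.1 at y 53.0; rel yaw 0.0059; y from -20.2 to 129.1, n 46
```

>>> drive_tool:
  series:
    - [[0, -0.03, 0.08], [0.1, -0.5, -0.5]]
    - [[0, 0, 0.06], [0, -0.4, 0]]

```text
time: 7.6
eef_pos: [0.5039, 0.044, 0.0925]
tcp_rot: [-0.059, 0.708, 0.063, 0.701]
contact_force: [-12.9, -5.0, 12.2]
opening: 0.5
```

>>> drive_tool:
  series:
    - [[0, 0, 0.08], [0, -0.5, 0]]

```text
time: 7.7
eef_pos: [0.5041, 0.044, 0.0925]
tcp_rot: [-0.06, 0.71, 0.063, 0.699]
contact_force: [-17.0, -5.7, 15.2]
opening: 0.495
```

Run:
```python
from h import *
plan(-.026,.055,.0915,(0,1));faredge()
c=ctrl.read_camera("top");cv2.imwrite("pics/t5.png",cv2.resize(c["img"][140:290,250:470,::-1],None,fx=3.5,fy=3.5))
```

```text
t 7.7 local now [-23.2  56.5] z 92.5 F [-17.   -5.7  15.2] open 0.5 q6 -1.86
shift units now-axes [ 0.02  -0.031 -0.055] | goal-axes [ 0.019 -0.031 -0.055] turn deg [ 0.16 -0.88 -0.35]
far edge local x 82.9 at y 38.8; rel yaw 0.0183; y from -26.7 to 126.8, n 32
```

View pics/t5.png

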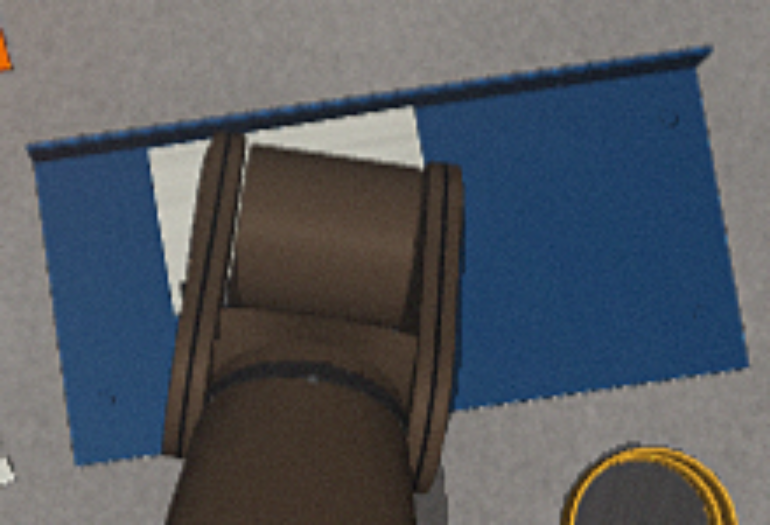

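>>> drive_tool:
  series:
    - [[0, 0, -0.3], [0, -0.7, 0]]
    - [[-0.9, 0, 0], [0, 0, 0]]
    - [[-0.1, -0.9, 0], [8.5, 0, 0]]
    - [[0, -0.9, 0.1], [8.5, 0, 0]]
    - [[0, 0, 0], [8.5, 0, 0]]

```text
time: 8.3
eef_pos: [0.5053, -0.0504, 0.1429]
tcp_rot: [0.101, 0.7, -0.098, 0.7]
contact_force: [-0.5, 0.1, 0.5]
opening: 0.499
```

>>> drive_tool:
  series:
    - [[0, 0, 0], [8.5, 0, 0]]
    - [[0, 0, 0], [8.5, 0, 0]]
    - [[0, 0, 0], [8.5, 0, 0]]
    - [[0, 0, 0], [8.5, 0, 0]]
    - [[0, 0, 0], [8.5, 0, 0]]

```text
time: 8.8
eef_pos: [0.5102, -0.0539, 0.1432]
tcp_rot: [0.35, 0.614, -0.345, 0.618]
contact_force: [0.3, 1.2, 0.3]
opening: 0.497
```

Run:
```python
from h import *
plan(.035,-.055,.130,(1,0));faredge()
```

```text
t 8.8 local now [-34.  -40.9] z 143.2 F [0.3 1.2 0.3] open 0.5 q6 -0.85
shift units now-axes [0.276 1.182 0.763] | goal-axes [0.265 1.38  0.281] turn deg [21.27 -0.03 -0.53]
far edge local x 82.0 at y 74.5; rel yaw 0.0173; y from -18.1 to 128.8, n 17
```

>>> drive_tool:
  series:
    - [[0, 0, 0], [8.5, 0, -0.3]]
    - [[0, 0, 0], [8.5, 0, 0]]
    - [[0, 0, 0.3], [4.2, 0, 0]]
    - [[0, 0.7, 0.05], [0, 0, 0]]
    - [[0, 0.65, 0], [0, 0, 0]]

```text
time: 9.35
eef_pos: [0.5826, -0.0601, 0.1423]
tcp_rot: [0.457, 0.54, -0.453, 0.543]
contact_force: [1.1, -0.0, -0.0]
opening: 0.497
```

Run:
```python
from h import *
plan(.035,-.058,.098,(1,0));faredge()
c=ctrl.read_camera("top");cv2.imwrite("pics/t6.png",cv2.resize(c["img"][140:290,250:470,::-1],None,fx=3.5,fy=3.5))
```

```text
t 9.35 local now [ 36.3 -59.5] z 142.3 F [ 1.1 -0.  -0. ] open 0.5 q6 -0.45
shift units now-axes [ 0.886 -0.032 -0.03 ] | goal-axes [ 0.886 -0.026 -0.03 ] turn deg [ 0.07 -0.03 -0.38]
far edge local x 82.6 at y 52.2; rel yaw 0.0210; y from -18.1 to 126.8, n 24
```

View pics/t6.png

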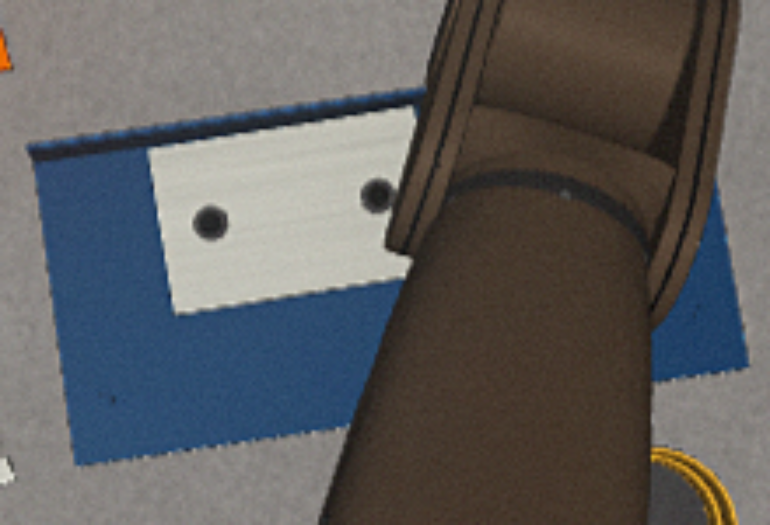

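>>> drive_tool:
  series:
    - [[0.4, -0.02, -0.03], [0, 0, -0.3]]
    - [[0.4, 0, 0], [0, 0, 0]]
    - [[0.1, 0, 0], [0, 0, 0]]
    - [[0, 0, 0], [0, 0, 0]]

```text
time: 9.85
eef_pos: [0.5848, -0.0585, 0.0961]
tcp_rot: [0.453, 0.542, -0.451, 0.545]
contact_force: [-0.3, 0.1, 0.0]
opening: 0.5
```

Run:
```python
from h import *
plan(.036,-.045,.092,(1,0))
```

```text
t 9.85 local now [ 38.7 -58.3] z 96.1 F [-0.3  0.1  0. ] open 0.5 q6 -0.46
shift units now-axes [ 0.081 -0.051 -0.266] | goal-axes [ 0.081 -0.054 -0.265] turn deg [ 0.63  0.03 -0.27]
```

>>> drive_tool:
  series:
    - [[0.08, -0.05, -0.1], [0.5, 0, -0.2]]
    - [[0, 0, -0.1], [0, 0, 0]]
    - [[0, 0, -0.1], [0, 0.2, 0]]

```text
time: 10.15
eef_pos: [0.58, -0.0439, 0.0937]
tcp_rot: [0.456, 0.541, -0.453, 0.542]
contact_force: [0.9, 0.3, 0.3]
opening: 0.503
```

Run:
```python
from h import *
plan(.036,.074,.0925,(1,0)); faredge()
```

```text
t 10.15 local now [ 36.4 -43.1] z 93.7 F [0.9 0.3 0.3] open 0.5 q6 -0.43
shift units now-axes [ 0.028 -0.005 -2.342] | goal-axes [ 0.023 -0.008 -2.342] turn deg [ 0.09 -0.12 -0.2 ]
far edge local x 81.9 at y 72.4; rel yaw 0.0186; y from -5.5 to 126.8, n 23
```

>>> drive_tool:
  series:
    - [[0.02, 0, -0.1], [0, 0, -0.1]]
    - [[0, 0, -0.1], [0, 0.3, 0]]
    - [[0, 0, -0.1], [0, 0.4, 0]]

```text
time: 10.5
eef_pos: [0.579, -0.0305, 0.0954]
tcp_rot: [0.457, 0.543, -0.451, 0.542]
contact_force: [0.1, 0.2, 0.8]
opening: 0.501
```

Run:
```python
from h import *
plan(.036,.078,.0925,(1,0)); faredge()
```

```text
t 10.5 local now [ 37.8 -29.7] z 95.4 F [0.1 0.2 0.8] open 0.5 q6 -0.41
shift units now-axes [ 0.071 -0.024 -2.154] | goal-axes [ 0.057 -0.036 -2.154] turn deg [ 0.33 -0.37 -0.33]
far edge local x 83.0 at y 72.9; rel yaw 0.0094; y from 15.3 to 124.4, n 20
```

>>> drive_tool:
  series:
    - [[0, 0, 0.3], [0.3, -0.3, -0.3]]
    - [[0, -0.02, 0.2], [0, 0, 0]]
    - [[0, 0, 0], [0, 0, 0]]

```text
time: 10.85
eef_pos: [0.5824, -0.0549, 0.0952]
tcp_rot: [0.456, 0.542, -0.454, 0.54]
contact_force: [-0.9, 0.3, 0.3]
opening: 0.499
```

Run:
```python
from h import *
plan(.036,-.050,.0920,(1,0)); 
c=ctrl.read_camera("scene");cv2.imwrite("pics/s7.png",cv2.resize(c["img"][180:290,200:340,::-1],None,fx=5,fy=5,interpolation=2))
```

```text
t 10.85 local now [ 36.9 -54.3] z 95.2 F [-0.9  0.3  0.3] open 0.5 q6 -0.44
shift units now-axes [ 0.063 -0.019 -0.086] | goal-axes [ 0.063 -0.019 -0.086] turn deg [-0.01 -0.27 -0.02]
```

View pics/s7.png

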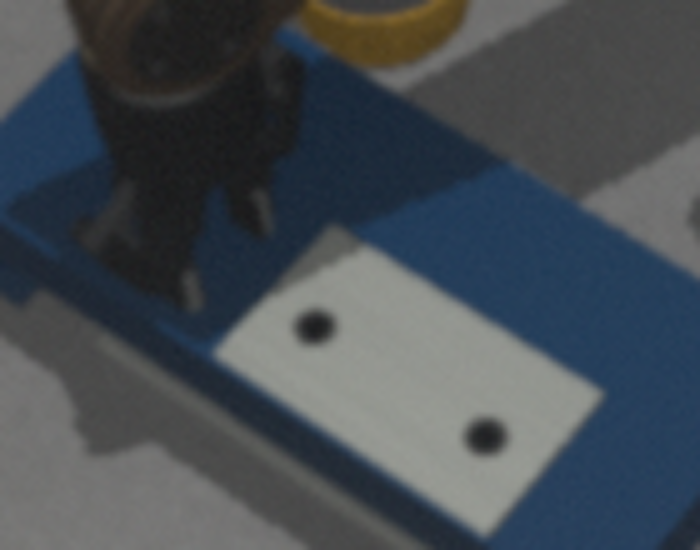

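>>> drive_tool:
  series:
    - [[0.07, -0.02, 0], [0, -0.2, 0]]
    - [[0, 0, -0.1], [0, 0, 0]]
    - [[0, 0, -0.1], [0, 0, 0]]

```text
time: 11.2
eef_pos: [0.5788, -0.0449, 0.0904]
tcp_rot: [0.456, 0.542, -0.456, 0.54]
contact_force: [-0.0, -0.3, -0.4]
opening: 0.498
```

Run:
```python
from h import *
plan(.036,.078,.0920,(1,0));
```

```text
t 11.2 local now [ 35.1 -43.8] z 90.4 F [-0.  -0.3 -0.4] open 0.5 q6 -0.42
shift units now-axes [-0.026  0.012 -2.437] | goal-axes [-0.032  0.018 -2.437] turn deg [-0.13 -0.15  0.08]
```

>>> drive_tool:
  series:
    - [[-0.02, 0, -0.1], [0, 0, 0]]
    - [[0, 0, -0.1], [0, 0, 0]]
    - [[0, 0, -0.1], [0, 0, 0]]

```text
time: 11.5
eef_pos: [0.576, -0.0299, 0.0914]
tcp_rot: [0.454, 0.541, -0.456, 0.542]
contact_force: [0.5, -4.5, -1.1]
opening: 0.497
```

Run:
```python
from h import *
plan(.036,.078,.0920,(1,0)); faredge()
```

```text
t 11.5 local now [ 34.9 -28.7] z 91.4 F [ 0.5 -4.5 -1.1] open 0.5 q6 -0.4
shift units now-axes [-0.017  0.023 -2.133] | goal-axes [-0.012  0.021 -2.133] turn deg [0.06 0.14 0.1 ]
far edge local x 84.0 at y 53.1; rel yaw 0.0113; y from 19.4 to 126.5, n 16
```

>>> drive_tool:
  series:
    - [[-0.01, 0.02, -0.1], [0, 0.2, 0]]
    - [[0, 0, -0.1], [0, 0.2, 0]]
    - [[0, 0, -0.1], [0, 0.2, 0]]

```text
time: 11.85
eef_pos: [0.5735, -0.0154, 0.0913]
tcp_rot: [0.455, 0.544, -0.454, 0.539]
contact_force: [0.5, -4.0, -0.3]
opening: 0.496
```

Run:
```python
from h import *
plan(.036,.078,.0920,(1,0)); faredge()
```

```text
t 11.85 local now [ 35.  -13.9] z 91.3 F [ 0.5 -4.  -0.3] open 0.5 q6 -0.38
shift units now-axes [-0.004  0.025 -1.839] | goal-axes [-0.014  0.021 -1.839] turn deg [ 0.12 -0.32  0.23]
far edge local x 83.8 at y 65.2; rel yaw 0.0061; y from 30.0 to 145.2, n 13
```

Pushing well along the shelf (+y end went 127 → 145).

>>> drive_tool:
  series:
    - [[-0.01, 0.02, -0.14], [0.1, -0.1, 0.1]]
    - [[0, 0, -0.14], [0, 0.1, 0]]
    - [[0, 0, -0.14], [0, 0.1, 0]]
    - [[0, 0, -0.14], [0, 0.1, 0]]

```text
time: 12.3
eef_pos: [0.5686, 0.0125, 0.0913]
tcp_rot: [0.456, 0.544, -0.455, 0.538]
contact_force: [0.4, -3.5, -1.9]
opening: 0.502
```

Run:
```python
from h import *
plan(.036,.078,.0920,(1,0)); faredge()
c=ctrl.read_camera("top");cv2.imwrite("pics/t8.png",cv2.resize(c["img"][140:290,230:450,::-1],None,fx=3.5,fy=3.5))
```

```text
t 12.3 local now [34.9 14.4] z 91.3 F [ 0.4 -3.5 -1.9] open 0.5 q6 -0.33
shift units now-axes [-0.003  0.022 -1.271] | goal-axes [-0.013  0.022 -1.271] turn deg [ 0.01 -0.44  0.29]
few 4
```

View pics/t8.png

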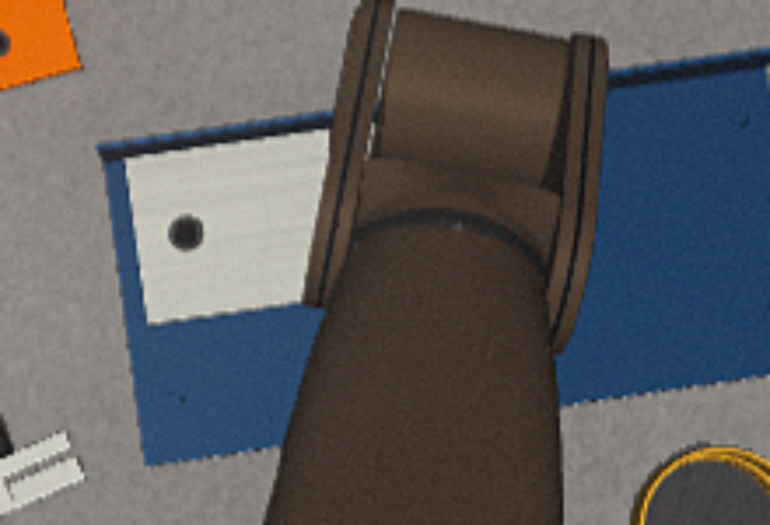

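>>> drive_tool:
  series:
    - [[0, 0.02, -0.14], [0, -0.2, 0.1]]
    - [[0, 0, -0.14], [0, 0.1, 0.1]]
    - [[0, 0, -0.14], [0, 0.1, 0]]
    - [[0, 0, -0.14], [0, 0.1, 0]]

```text
time: 12.8
eef_pos: [0.5638, 0.0401, 0.0915]
tcp_rot: [0.455, 0.545, -0.455, 0.538]
contact_force: [1.6, -3.7, -1.7]
opening: 0.502
```

Run:
```python
from h import *
plan(.036,.078,.0920,(1,0))
```

```text
t 12.8 local now [34.8 42.5] z 91.5 F [ 1.6 -3.7 -1.7] open 0.5 q6 -0.29
shift units now-axes [-0.005  0.024 -0.71 ] | goal-axes [-0.01   0.023 -0.71 ] turn deg [ 0.09 -0.4   0.3 ]
```

>>> drive_tool:
  series:
    - [[0, 0.02, -0.14], [0, -0.2, 0.1]]
    - [[0, 0, -0.14], [0, 0.1, 0.1]]
    - [[0, 0, -0.14], [0, 0.1, 0]]
    - [[0, 0, -0.1], [0, 0, 0]]
    - [[0, 0, 0], [0, 0, 0]]

```text
time: 13.3
eef_pos: [0.559, 0.0675, 0.0915]
tcp_rot: [0.454, 0.544, -0.455, 0.539]
contact_force: [0.2, -3.0, -1.1]
opening: 0.497
```

Run:
```python
from h import *
plan(.036,.079,.0920,(1,0))
c=ctrl.read_camera("top");cv2.imwrite("pics/t9.png",cv2.resize(c["img"][140:290,220:440,::-1],None,fx=3.5,fy=3.5))
# +y end edge: plate/bench boundary in rows
hsv=cv2.cvtColor(c["img"],cv2.COLOR_RGB2HSV);m=cv2.inRange(hsv,(0,0,165),(179,60,255))
m[:,:225]=0;m[:,330:]=0;m[:150]=0;m[250:]=0
k=quad(m);b=cv2.boundingRect(k);print(b,cv2.contourArea(k))
pts=[]
for r in range(b[1],b[1]+b[3]):
    u=np.where(m[r])[0]
    if len(u)>10: pts.append((u[0]-.5,r))
l=np.array([loc(p) for p in toplane(c,np.array(pts),.086)])*1000
print(l[::4].round(1).tolist())
```

```text
t 13.3 local now [34.8 70.2] z 91.5 F [ 0.2 -3.  -1.1] open 0.5 q6 -0.24
shift units now-axes [-0.009  0.024 -0.175] | goal-axes [-0.009  0.024 -0.175] turn deg [ 0.2  -0.26  0.3 ]
(240, 182, 49, 54) 2009.5
[[86.7, 173.1], [87.1, 233.7], [79.6, 241.0], [71.0, 240.0], [62.7, 241.1], [54.1, 240.1], [45.8, 241.1], [37.2, 240.2], [29.0, 241.2], [20.4, 240.2], [12.2, 241.3], [3.7, 240.3], [-4.5, 241.4]]
```

View pics/t9.png

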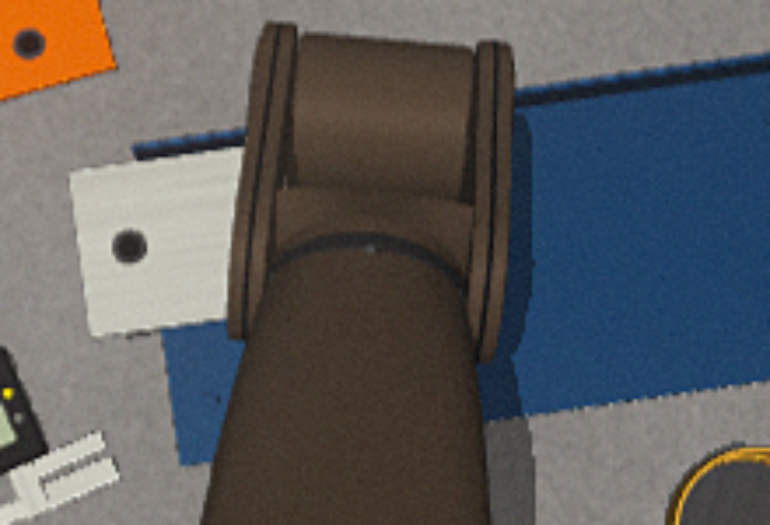

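>>> drive_tool:
  series:
    - [[0, 0.02, -0.1], [0.2, -0.1, 0.2]]
    - [[0, 0, -0.09], [0, 0, 0.1]]
    - [[0, 0, 0], [0, 0, 0]]

```text
time: 13.65
eef_pos: [0.5575, 0.0757, 0.0916]
tcp_rot: [0.454, 0.542, -0.456, 0.54]
contact_force: [0.1, -0.8, -0.6]
opening: 0.503
```

Run:
```python
from h import *
plan(.036,.079,.0920,(1,0))
```

```text
t 13.65 local now [34.8 78.6] z 91.6 F [ 0.1 -0.8 -0.6] open 0.5 q6 -0.22
shift units now-axes [-0.008  0.024 -0.008] | goal-axes [-0.008  0.024 -0.008] turn deg [ 0.04 -0.01  0.21]
```

Back off, lift and move aside for a clear look.

>>> drive_tool:
  series:
    - [[0, 0, 0.3], [0, 0, 0]]
    - [[-0.9, 0, 0], [0, 0, 0]]
    - [[-0.4, 0, 0.6], [0, 0, 0]]
    - [[0, 0, 0.9], [0, 0, 0]]
    - [[0, 0, 0.9], [0, 0, 0]]

```text
time: 14.15
eef_pos: [0.5811, -0.0564, 0.158]
tcp_rot: [0.454, 0.546, -0.452, 0.539]
contact_force: [-0.2, -0.3, -0.4]
opening: 0.499
```

>>> drive_tool:
  series:
    - [[0, 0, 0.9], [0, 0, 0]]
    - [[0, 0, 0.9], [0, 0, 0]]
    - [[0, 0, 0], [0, 0, 0]]

```text
time: 14.45
eef_pos: [0.599, -0.1545, 0.1596]
tcp_rot: [0.458, 0.543, -0.452, 0.539]
contact_force: [-0.2, 0.9, -0.4]
opening: 0.502
```

```bash
cat > chk.py <<'E'
from h import *
import sys
c=ctrl.read_camera("top");s=ctrl.read_camera("scene")
cv2.imwrite(f"pics/t{sys.argv[1]}.png",cv2.resize(c["img"][120:320,180:460,::-1],None,fx=2.8,fy=2.8))
cv2.imwrite(f"pics/s{sys.argv[1]}.png",cv2.resize(s["img"][160:330,180:400,::-1],None,fx=3.4,fy=3.4))
hsv=cv2.cvtColor(c["img"],cv2.COLOR_RGB2HSV);m=cv2.inRange(hsv,(0,0,165),(179,60,255))
m[:,:228]=0;m[:,400:]=0;m[:150]=0;m[250:]=0
k=quad(m); l=np.array([loc(p) for p in toplane(c,k[:,0],.086)])*1000
(cx,cy),(w,h),a=cv2.minAreaRect(l.astype(np.float32));print("plate local",cx,cy,w,h,a)
# edges by fits
mx,my=l[:,0],l[:,1]
for nm,sel,ax in(("front",(mx<cx-44)&(abs(my-cy)<60),0),("far",(mx>cx+42)&(abs(my-cy)<60),0),("+y",(my>cy+74)&(abs(mx-cx)<35),1),("-y",(my<cy-74)&(abs(mx-cx)<35),1)):
    q=l[sel]; f=np.polyfit(q[:,1-ax],q[:,ax],1); print(nm,"slope %.4f"%f[0],"at mid %.1f"%np.polyval(f,(cy,cx)[ax]),len(q))
b=cv2.inRange(hsv,(95,110,20),(130,255,255)); 
pts=[(np.where(b[r,200:330])[0][0]+199.5,r) for r in range(245,266) if b[r,200:330].any()]
print("shelf +y end local y",np.median([loc(p)[1]*1000 for p in toplane(c,np.array(pts),.08)]).round(1))
E
python3 chk.py 10
```

```text
plate local 37.584495544433594 169.6455078125 99.55391693115234 159.54733276367188 0.1273946911096573
front slope -0.0037 at mid -11.1 58
far slope 0.0016 at mid 86.0 57
+y slope 0.0054 at mid 248.4 34
-y slope 0.0019 at mid 91.0 34
shelf +y end local y 199.0
```

View pics/t10.png

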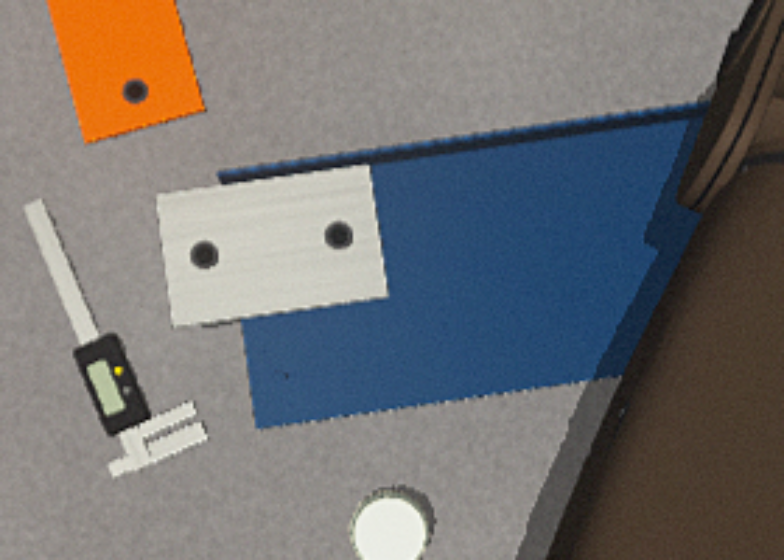

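View pics/s10.png

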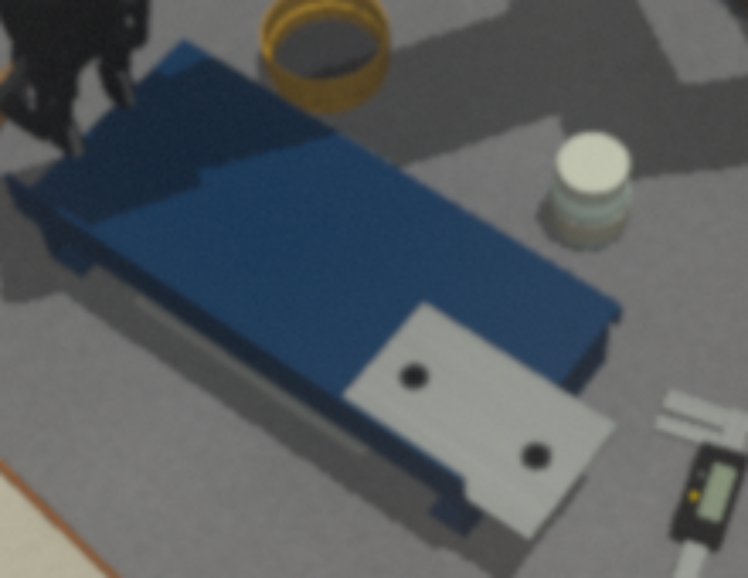

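Run:
```python
from plant import ctrl
s=ctrl.get_state();print(s["time"],s["contact_force"],ctrl.sign_off())
```

```text
the job is handed in; nothing more can be done
14.55 [-0.34091401 -0.12037027  1.03450007] None
```

The grey plate now lies flat and square against the upstand, with about 50 mm of its end past the shelf's +y end, the caliper's side. I handed the job in at 14.55 s.

**How it was done:** I pushed the plate only with the half-open fingertips. The first push went along shelf x until the plate stopped against the upstand, and the second went along +y on its end. The largest wrist force read at the end of a move was about 28 N.

**Last checks, from the top view (shelf frame):**

| Check | Measured | Wanted |
|---|---|---|
| Plate centre, x | +37.6 mm | +37 mm |
| Plate centre, y | +169.6 mm | +170 mm |
| Plate edges against shelf axes | within about 0.005 rad | square |
| Plate end, y | 248–249.5 mm | about 50 mm past the shelf end |
| Shelf end, y | 199 mm | 200 mm |

- **Snugness:** it rests on the push stalling and on edge fits good to about 1–2 mm. I did not press the plate against the upstand again after the second push.
- **Missed pass:** on the first try at the second push the fingertips were slightly too high and passed over the plate's edge with no measurable force. I backed off, lowered them and repeated it.
- **Fingertips on the shelf:** they pressed on the shelf at up to about 22 N while I was finding its height and early in the first push.
- **Other items:** the caliper and jar stand clear in the last pictures. The sieve shows in one of them. The brush was hidden or out of frame at the end, but nothing went near it.

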